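Index the bench magnifier one hole over to the chip tray

ROBOT

A 6-joint arm with a two-finger parallel gripper is mounted at the origin on a cart in front of the work surface, level with it; the furniture and walls round the work are solid. World frame = base frame: x ahead of the robot, y to its left, z up, the work surface at z = 0. Lengths are in m, angles in rad, forces in N, time in s.
With the tool pointing down it reaches from about 0.325 to 0.775 m from the base axis. Payload 5.5 kg.
Tool frame: the origin (TCP) lies at the centre of the arm's flange, where the gripper is bolted on; the fingertips stand robot.tcp_to_tips ahead of it and the grasp point (between the pads) lies 163 mm ahead of it (robot.tcp_to_tips is the distance from the TCP to the fingertips, in m); z points along the fingers, y is the line along which they close (so a half turn about z gives the same grasp; the last joint's range is limited). The gripper opens to 88 mm and grips with 3 to 60 N. Pads are 20 mm wide; open, the fingers measure 115 mm over their backs; the gripper's body (75 mm by 178 mm) begins 61 mm behind the grasp point.
Start: joints at [-1.187, 0.091, 1.231, -0, 1.82, -0.057], TCP at [0.256, -0.543, 0.405] pointing down, gripper open.
Joint ranges: [-2.87, 2.87], [-0.86, 2.18], [0.17, 2.46], [-1.51, 4.65], [0.06, 2.69], [-2.65, 2.65]. Speed limits (rad/s): [2.57, 2.57, 3.01, 3.14, 3.14, 3.14].

INTERFACE

Orientations are given as a rotation vector (axis times angle).
In Python, from station import sensors, viewer, robot gives the robot as it stands. The module is installed in compiled form; this text tells all that it offers.
- The arm moves only by the tool arm_command, never from a script. Its argument "rows" is one flat list of numbers, 6 for each row, row after row: the shift along the tool's x, y, z in mm, then the turn, a rotation vector about the tool's x, y, z in rad. A call has 1 to 20 rows; each row shifts and turns the commanded pose from where the row before left it, along the tool's axes as they then stand; what a row does not reach is not made up. A row lasts 1/12 s, in which the tool goes at most 41.7 mm and 7.16 degrees, less where a joint would pass 70% of its speed; a pose out of reach is approached as far as the arm can. A call is refused whole if a number of a shift passes 41.7 or a number of a turn 0.125, either way. A call with a gripper value outside its range is refused whole. "jaw" is the opening, from 0 (shut) to 1 (fully open), set as the call begins (left out, the last holds). The fingers move at their own pace and stop on an object; "squeeze" is the grip in N (left out, the last holds). Time passes only in rows, so rows that do not move let the fingers close. It gives the time, the measured TCP pose, the force, the opening and the grip force at its end, in the units of the state.
- sensors.get_state(): the state, without advancing time (a new reading comes with each control period).
- viewer.camera(name): name is "side" or "top" or "wrist"; returns (picture, depth): 480x640x3 uint8, red, green, blue; 480x640 float32, m along the optical axis (not along the pixel's ray), 0 where there is no reading.
- viewer.camera_params(name): a dict with "intrinsics" (3x3 intrinsics, pixels), "pose" (4x4, takes a point from camera to world coordinates). Camera axes: x right, y down, z forward; pixel columns grow to the right and rows downward; lengths in m; the calibration is good to about 2 mm. A picture is of the moment at which its call begins: read the wrist's pose just before it. camera_params takes no time and is no camera call; for the wrist camera it gives the pose at the moment of the call.
- robot.finish_job(): hands the job in; it is judged then, once.
The state is a dict: "t": time; "joint_pos": joint angles; "qvel": joint speeds; "joint_efforts": joint torques, N m; "tool_pos": TCP position; "eef_rot": TCP orientation; "wrist_force": force on the tool from outside, world axes, zero at the start; "moment": the same for the moment, N m; "opening": opening from 0.0 (shut) to 1.0 (fully open); "grasp_force": force on a finger pad.
Only numpy, scipy, OpenCV 4.12 (cv2) and the standard library are available. Lean on these libraries where they do the work, as an engineer would, in place of code of your own. Each camera call takes 0.05 s, during which the arm holds its last target. There are 200 camera calls.

TASK

The bench magnifier's swing arm is locked over the blue magnet disc by a spring index pin with a red pull ring. Hook a fingertip under the top of the ring and lift the pin out of its hole, swing the arm exactly one hole towards the small black chip tray so that the lens stands over the tray, and let the pin drop fully home in that hole. Do not grip the ring or press on the black strip round its outside, and see that the tray, the tin and everything else stay where they are.

Things in the scene. Friction and masses are not known exactly. Their poses are not given: they have to be found in the camera images.
- stand: Fixed stand: flat metal foot 10 mm thick with round sample rests; blue index plate, 102 x 176 mm, top 45 mm above the desk. Origin on the desk under the vertical pivot column (nut on top ends 75 mm up); x axis from the pivot through the middle of the five index holes, z up. Holes lie 85 mm from the pivot at -60, -30, 0, 30, 60 degrees from x.
- swing_arm (a joint): Angle (rad) of the grey arm about the vertical pivot, positive anticlockwise from above; 0 = along the stand's x, in the middle hole, the start. Holes at -1.047, -0.524, 0, 0.524, 1.047; a seated pin leaves 0.02 rad play. The arm is 28 mm wide, its top 60 mm above the desk; pin up, it turns with about 2 N at the ring and stays where left.
- index_pin (a joint): Height (m) of the spring pin above home: 0 = fully home in a hole, about 0.010 = tip riding on the plate between holes, 0.018 = upper stop. The spring pushes down with 5 N at 0, 8.5 N at 0.018. The pin is 8 mm thick with a round tip, on the arm 85 mm from the pivot.
- ring_top (a point): Underside of the top of the red pull ring (inner diameter 60, wire 6 mm), fixed on the pin. Ring faces along the arm, top leaning 45 deg outward: a fingertip enters pointing outward from the pivot and down. Pin home: this point is 137 mm above desk, 130 mm from pivot; lowest inner point 95 mm up. A black strip goes round its outside.
- outer_strip: Black rubber strip, 8 mm thick, fixed round the outside of the red ring over its upper two thirds (outer diameter 84 mm; topmost point about 148 mm above the desk with the pin home). Gripping the ring would press it; it is to be left alone: hook the red wire from inside. Its origin has no meaning: it lies under the pivot, on the desk.
- lens_center (a point): Centre of the round lens at the arm's end, 160 mm from the pivot, 54 mm above the desk; its black frame is 74 mm across, 11 mm high. The lens passes freely over the things beneath.
- chip_tray: Loose black chip tray, 30 x 30 x 6 mm, origin under its centre. On the stand's foot, one hole to the left or to the right of the start, under where the lens comes to stand (within 5 mm). Not to be moved.
- parts_tin: Loose round white tin of screws, 64 mm across, 16 mm high, origin under its centre, on the other side. Not to be moved.
- magnet_disc: Loose dark blue magnet disc, 33 mm across, 9 mm high, under the lens at the start. Not to be moved.
- tweezers: Loose blue tweezers, 14 x 126 x 10 mm, bystander at the left.
- screwdriver: Loose yellow precision screwdriver, 171 mm long, bystander at the left.
- tip_jar: Loose small white jar with black lid, 31 mm across, 22 mm high, bystander at the left.
- solder_reel: Loose black reel of solder wire, 66 x 54 x 34 mm, bystander at the right.

How it is judged:
On the way:
1. the pin is lifted out of its hole (index_pin above 0.0115) while the arm still stands at the middle hole (value of joint index_pin above 0.0115 m and value of joint swing_arm between -0.12 and 0.12 rad), for 0.1 s.
At the end, for the whole second after the job is handed in: The arm is at rest one hole from the start (swing_arm within 0.05 rad of 0.524 either side), the lens centre within 15 mm of the chip tray's centre seen from above, and the pin fully home in that hole (index_pin below 2.5 mm) (value of joint index_pin below 0.0025 m and horizontal distance between lens_center and chip_tray below 0.015 m and (value of joint swing_arm between 0.47 and 0.58 rad or value of joint swing_arm between -0.58 and -0.47 rad) and velocity of joint swing_arm between -0.03 and 0.03 rad/s); the robot touches nothing.
It fails at once if the arm is swung past the next hole (more than 0.80 rad either way) (value of joint swing_arm above 0.8 rad or value of joint swing_arm below -0.8 rad).
It fails at once if the ring is gripped: the fingers press on the black outer strip with more than 4 N (contact force between the fingers and outer_strip above 4 N).
It fails at once if the chip tray, the tin or the magnet disc is lifted or shifted by more than 12 mm (distance of any of chip_tray, parts_tin, magnet_disc from where it was at the start of the episode above 0.012 m).
It fails at once if the tweezers, screwdriver, jar or solder reel is lifted or shifted by more than 12 mm (distance of any of tweezers, screwdriver, tip_jar, solder_reel from where it was at the start of the episode above 0.012 m).
It also fails if it takes over 48 s, if anything falls off the work surface, if the arm or the gripper's body presses on something with over 40 N, if the wrist force passes 120 N, or if a joint passes its speed limit or range.

## Working session

There is one attempt and no reset: what is moved stays moved. The work goes in short steps, Python scripts to look and compute and a tool call to move; the robot and the scene stay as the last step left them, time stands still between calls to the robot, and variables do not carry over. Pictures are saved under pics/ and viewed, at most 10 in all, crops included, and the job is handed in when it is done.

Besides the shell and the picture viewer there is one more tool, called in YAML: its name, and indented under it one key for each argument. arm_command: Moves the arm, as the interface text tells. Its arguments: {"type":"object","properties":{"rows":{"type":"array","items":{"type":"number"}},"jaw":{"type":"number"},"squeeze":{"type":"number"}},"required":["rows"]}

```bash
mkdir -p pics
cat > h.py <<'E'
import numpy as np, cv2
from station import sensors, viewer, robot
def snap(n):
    P=viewer.camera_params(n); im,d=viewer.camera(n); return im,d,P["intrinsics"],P["pose"]
def pts(d,K,T):
    v,u=np.indices(d.shape); p=np.stack([(u-K[0,2])*d/K[0,0],(v-K[1,2])*d/K[1,1],d],-1)
    return p@T[:3,:3].T+T[:3,3]
E
python3 - <<'E'
from h import *
print(robot.tcp_to_tips, sensors.get_state())
for n in("top","side"):
    im,d,K,T=snap(n); np.savez(f"{n}.npz",im=im,d=d,K=K,T=T)
    cv2.imwrite(f"pics/{n}0.png",im[...,::-1]); print(n,K,T)
E
```

```text
0.182 {'t': 0.0, 'joint_pos': array([-1.18665592e+00,  9.18945716e-02,  1.23185606e+00,  2.49399290e-05,
        1.81979323e+00, -5.67336911e-02]), 'qvel': array([-6.78224439e-04, -2.40798839e-04, -9.09048629e-04,  2.78918038e-04,
       -2.38276004e-03, -1.61620031e-05]), 'joint_efforts': array([ 1.43592730e-03, -4.46450579e+01, -4.06446326e+01,  6.96138921e-02,
        2.92326015e-02, -1.15034472e-04]), 'tool_pos': array([ 0.25604771, -0.542699  ,  0.40350199]), 'eef_rot': array([-3.06368781e+00, -6.86516026e-01,  4.61753380e-04]), 'wrist_force': array([-0.03585785,  0.1968127 ,  0.16120082]), 'moment': array([ 0.04692527, -0.00597496, -0.02423127]), 'grasp_force': 0.0, 'opening': 0.999560549993851}
top [[585.23245987   0.         314.25416755]
 [  0.         585.23245987 240.13627035]
 [  0.           0.           1.        ]] [[-0.0227885  -0.99355279  0.11105648  0.34286946]
 [-0.99959382  0.02454573  0.01448124 -0.23997537]
 [-0.01711384 -0.11068136 -0.99370858  1.45172538]
 [ 0.          0.          0.          1.        ]]
side [[556.3887027    0.         309.84283986]
 [  0.         556.3887027  245.90455677]
 [  0.           0.           1.        ]] [[-0.81633559 -0.4502774   0.36172706  0.02564975]
 [-0.57748881  0.62531585 -0.52486833  0.44502539]
 [ 0.01014268 -0.63736202 -0.77049775  1.08171257]
 [ 0.          0.          0.          1.        ]]
```

View pics/top0.png

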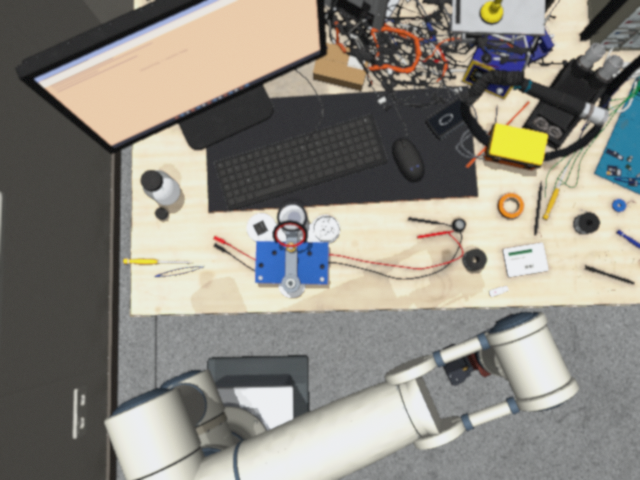

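View pics/side0.png

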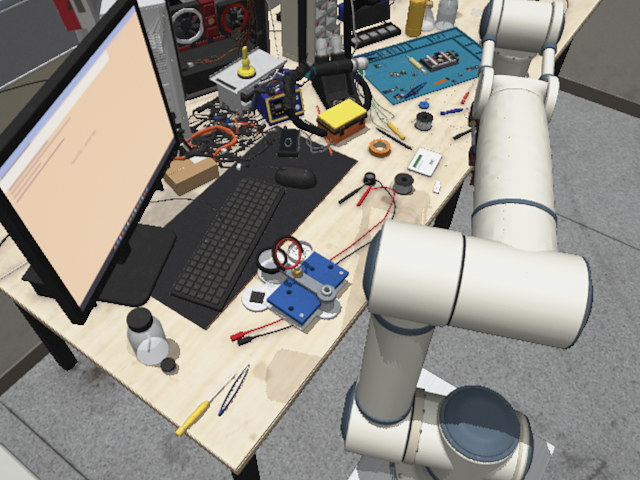

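The top view shows the stand near (291,265) with the pivot nut at (291,284), the lens at (292,217), the tray at (262,228) and the tin at (327,229). The tray is on the left (+y), so the swing is positive. The side view confirms this, with the ring at (288,253) and the tray at (258,297).

Run:
```python
from h import *
def ray(K,T,uv,z):
    r=T[:3,:3]@np.array([(uv[0]-K[0,2])/K[0,0],(uv[1]-K[1,2])/K[1,1],1]); return T[:3,3]+r*(z-T[2,3])/r[2]
for n,box in(("top",(235,180,350,300)),("side",(235,225,360,335))):
    Z=np.load(n+".npz"); im,d,K,T=[Z[k] for k in("im","d","K","T")]; P=pts(d,K,T)
    M=np.zeros(d.shape,bool); M[box[1]:box[3],box[0]:box[2]]=1
    hsv=cv2.cvtColor(im,cv2.COLOR_RGB2HSV); h,s,v=cv2.split(hsv)
    blue=M&(h>100)&(h<125)&(s>150)&(v>70)
    red=M&((h<8)|(h>170))&(s>120)&(P[...,2]>.075)
    nut=M&(P[...,2]>.064)&(s<60)&(P[...,0]<.46)
    for nm,m in(("blue",blue),("red",red),("nut",nut)):
        q=P[m]; print(n,nm,m.sum(), np.median(q,0).round(4) if len(q) else "", np.percentile(q,[2,98],0).round(4).tolist() if len(q) else "")
    c=cv2.minAreaRect(np.argwhere(blue)[:,::-1].astype(np.float32))
    print(c,[ray(K,T,p,.045).round(4).tolist() for p in cv2.boxPoints(c)], ray(K,T,c[0],.045))
    if n=="top":
        for nm,uv,z in(("pivot",(291,284),.075),("lens",(292,217),.06),("tray",(262,228),.016),("tin",(327,229),.026)): print(nm,ray(K,T,uv,z).round(4),P[uv[1],uv[0]].round(4))
    x0,y0,x1,y1=box
    cv2.imwrite(f"pics/{n}c.png",cv2.resize(im[y0:y1,x0:x1,::-1],None,fx=5,fy=5,interpolation=cv2.INTER_CUBIC))
```

```text
top blue 2069 [ 0.4494 -0.181   0.0446] [[0.4018, -0.2452, 0.0375], [0.4938, -0.0805, 0.0512]]
top red 143 [ 0.5059 -0.1672  0.1195] [[0.4821, -0.1996, 0.0926], [0.5291, -0.13, 0.1471]]
top nut 154 [ 0.3949 -0.1652  0.0705] [[0.3429, -0.24, 0.0641], [0.4538, -0.1459, 1.4517]]
((291.5, 262.0), (70.99998474121094, 39.99999237060547), 0.0) [[0.4023, -0.0772, 0.045], [0.499, -0.0783, 0.045], [0.4948, -0.2502, 0.045], [0.3983, -0.2477, 0.045]] [ 0.44842459 -0.16342619  0.045     ]
pivot [ 0.3944 -0.1629  0.075 ] [ 0.3946 -0.1626  0.069 ]
lens [ 0.5557 -0.1675  0.06  ] [ 0.5558 -0.1674  0.0592]
tray [ 0.5368 -0.0903  0.016 ] [ 0.5371 -0.09    0.0136]
tin [ 0.5289 -0.2511  0.026 ] [ 0.5311 -0.2513  0.0096]
side blue 2140 [ 0.4485 -0.1381  0.0442] [[0.3985, -0.248, 0.0369], [0.4971, -0.0773, 0.049]]
side red 179 [ 0.5038 -0.1698  0.1156] [[0.4822, -0.2011, 0.0925], [0.5301, -0.1308, 0.1432]]
side nut 145 [ 0.394 -0.157  0.072] [[0.0256, -0.1739, 0.0642], [0.4256, 0.445, 1.0817]]
((308.5, 287.0), (41.719295501708984, 75.6604232788086), 45.0) [[0.5011, -0.0792, 0.045], [0.4922, -0.2773, 0.045], [0.3861, -0.2441, 0.045], [0.4024, -0.056, 0.045]] [ 0.4446459  -0.16017459  0.045     ]
```

View pics/topc.png

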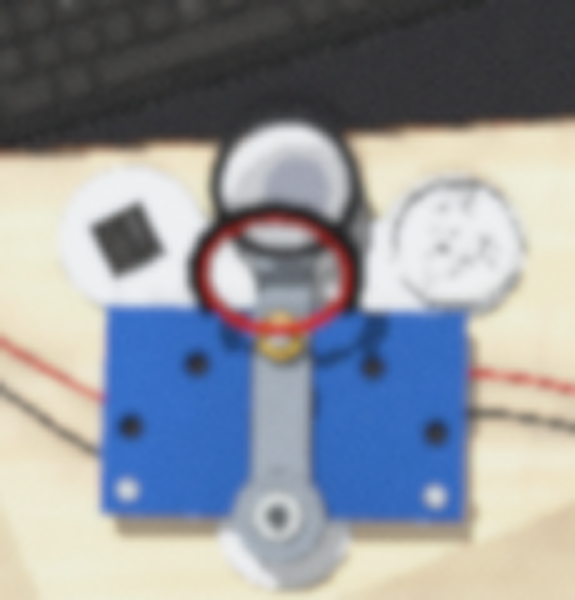

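```bash
cat >> h.py <<'E'
from scipy.spatial.transform import Rotation as Ro
PIV=np.array([.395,-.162]); YAW=-.024
def target(s,ang=0,dz=0,dr=0,tilt=np.pi/4):
    a=YAW+ang; u=np.array([np.cos(a),np.sin(a),0]); k=np.array([0,0,1.])
    z=np.cos(tilt)*u-np.sin(tilt)*k; x=np.sin(tilt)*u+np.cos(tilt)*k
    p=np.r_[PIV,0]+u*(.109+dr)+k*(.116+dz)+z*(s-.182)
    return p,Ro.from_matrix(np.c_[x,np.cross(z,x),z])
def delta(p,R,st=None):
    st=st or sensors.get_state(); R0=Ro.from_rotvec(st["eef_rot"])
    print("shift mm",(R0.inv().apply(p-st["tool_pos"])*1e3).round(1),"turn",(R0.inv()*R).as_rotvec().round(4),"after-turn shift",(R.inv().apply(p-st["tool_pos"])*1e3).round(1))
E
python3 - <<'E'
from h import *
p,R=target(-.04); print(p); q=p.copy(); q[2]=.40; delta(q,R)
E
```

```text
[ 0.34703611 -0.16084865  0.27297771]
shift mm [ 245.2 -306.5    4.2] turn [-0.1841  0.7712  0.4398] after-turn shift [  55.3 -383.9   60.4]
```

arm_command:
  rows: [20,-25,0,0,0,0,20,-25,0,0,0,0,20,-25,0,0,0,0,20,-25,0,0,0,0,20,-25,0,0,0,0,20,-25,0,0,0,0,20,-25,0,0,0,0,20,-25,0,0,0,0,20,-25,0,0,0,0,20,-25,0,0,0,0,20,-25,0,0,0,0,20,-25,0,0,0,0,0,0,0,0,0,0,0,0,0,0,0,0]
  jaw: 0
  squeeze: 20

```text
t: 1.27
tool_pos: [0.3453, -0.1678, 0.4046]
eef_rot: [3.064, 0.692, 0.0]
wrist_force: [-0.1, -0.1, 0.3]
opening: 0.01
grasp_force: 0.0
```

arm_command:
  rows: [0,0,0,-0.0184,0.0771,0.044,0,0,0,-0.0184,0.0771,0.044,0,0,0,-0.0184,0.0771,0.044,0,0,0,-0.0184,0.0771,0.044,0,0,0,-0.0184,0.0771,0.044,0,0,0,-0.0184,0.0771,0.044,0,0,0,-0.0184,0.0771,0.044,0,0,0,-0.0184,0.0771,0.044,0,0,0,-0.0184,0.0771,0.044,0,0,0,-0.0184,0.0771,0.044,0,0,0,0,0,0,0,0,0,0,0,0]

```text
t: 2.27
tool_pos: [0.3444, -0.17, 0.4041]
eef_rot: [2.892, -0.035, 1.194]
wrist_force: [0.2, 0.2, 0.4]
opening: 0.005
grasp_force: 0.0
```

Run:
```python
from h import *
delta(*target(-.04)); print(sensors.get_state())
```

```text
shift mm [-90.8  -9.5  94.6] turn [0.0031 0.0022 0.0007] after-turn shift [-91.   -9.2  94.5]
{'t': 2.2667, 'joint_pos': array([-0.75576068, -0.83420696,  2.02849301,  0.50296645,  1.33922158,
        0.87854756]), 'qvel': array([ 0.01683774,  0.01739861, -0.02240359, -0.00757523,  0.01603007,
        0.00035525]), 'joint_efforts': array([ -0.19252775, -10.83916336, -42.29450941,   2.43237399,
        -3.05649094,   0.09032567]), 'tool_pos': array([ 0.34438362, -0.16995102,  0.40414695]), 'eef_rot': array([ 2.89225746, -0.03546633,  1.19424974]), 'wrist_force': array([0.17505742, 0.18193045, 0.4248361 ]), 'moment': array([0.03761783, 0.28478475, 0.00929657]), 'grasp_force': 0.0, 'opening': 0.0052487263738626}
```

```bash
cat >> h.py <<'E'
def target(s,ang=0,dz=0,dr=0,ty=.25,tilt=np.pi/4):
    k=np.array([0,0,1.]); e=lambda a:np.array([np.cos(a),np.sin(a),0]); u=e(ty)
    z=np.cos(tilt)*u-np.sin(tilt)*k; x=np.sin(tilt)*u+np.cos(tilt)*k
    return np.r_[PIV,0]+e(YAW+ang)*(.109+dr)+k*(.116+dz)+z*(s-.182),Ro.from_matrix(np.c_[x,np.cross(z,x),z])
E
python3 - <<'E'
from h import *
delta(*target(-.05))
E
```

```text
shift mm [-86.5  34.9  89.1] turn [ 0.1966  0.0025 -0.1932] after-turn shift [-93.5  34.3  82. ]
```

arm_command:
  rows: [0,0,0,0.049,0,-0.048,0,0,0,0.049,0,-0.048,0,0,0,0.049,0,-0.048,0,0,0,0.049,0,-0.048,-10,4,7,0,0,0,-10,4,7,0,0,0,-10,4,7,0,0,0,-10,4,7,0,0,0,-10,4,7,0,0,0,-10,3,7,0,0,0,-10,3,7,0,0,0,-10,3,7,0,0,0,-10,3,7,0,0,0,0,0,0,0,0,0,0,0,0,0,0,0]

```text
t: 3.52
tool_pos: [0.3344, -0.2046, 0.2956]
eef_rot: [-2.794, -0.349, -1.157]
wrist_force: [-0.0, -0.0, 0.3]
opening: 0.009
grasp_force: 0.0
```

Run:
```python
from h import *
delta(*target(-.05)); print(sensors.get_state()["joint_pos"])
for n in("side","wrist"):
    im,d,K,T=snap(n); np.savez(f"{n}1.npz",im=im,d=d,K=K,T=T)
    if n=="side": im=cv2.resize(im[130:350,180:440],None,fx=3,fy=2.7,interpolation=2)
    else: im=cv2.resize(im,(640,480))
    cv2.imwrite(f"pics/{n}1.png",im[...,::-1])
```

```text
shift mm [-3.8  3.2 18.2] turn [-0.0017  0.     -0.0022] after-turn shift [-3.8  3.2 18.2]
[-0.9231423  -0.72480038  2.16306762  0.72479737  1.39347554  0.38194562]
```

View pics/side1.png

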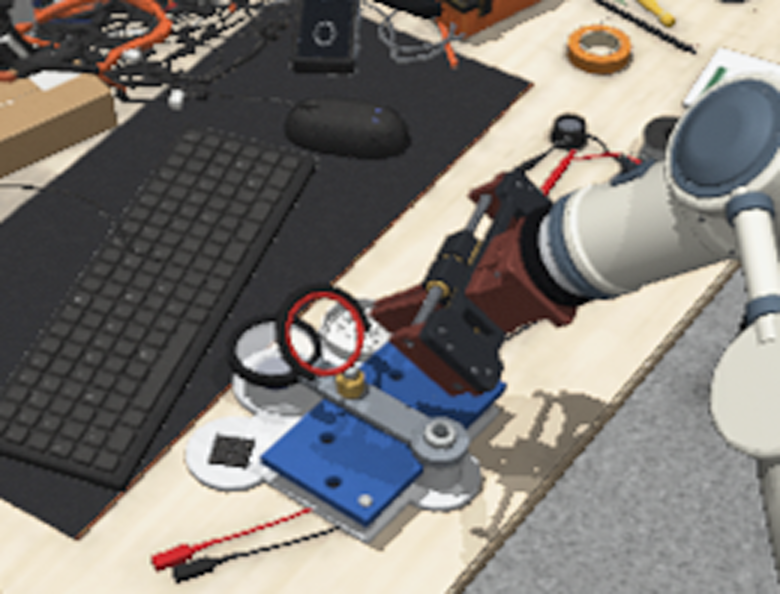

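View pics/wrist1.png

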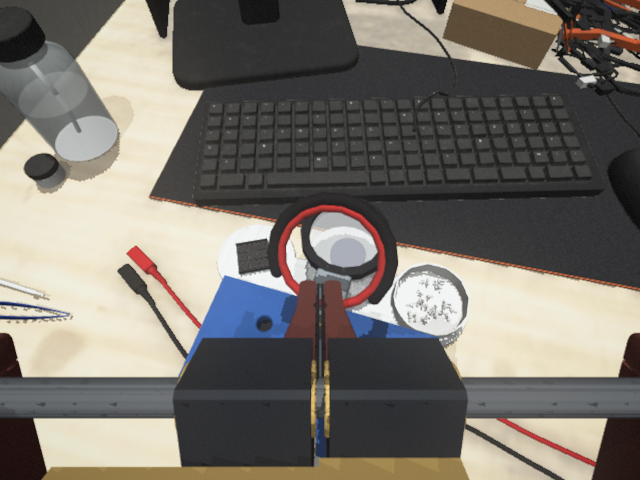

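The side view shows the fingertips just behind the ring, whose centre is at (325,332) in the crop. The wrist view shows the ring at (332,255) with the closed fingers at (320,285), slightly left and below, so I'll measure the ring in this view.

Run:
```python
from h import *
Z=np.load("wrist1.npz"); im,d,K,T=[Z[k] for k in("im","d","K","T")]; P=pts(d,K,T)
h,s,v=cv2.split(cv2.cvtColor(im,cv2.COLOR_RGB2HSV))
m=((h<8)|(h>172))&(s>140)&(v>90)&(P[...,2]>.08)&(P[...,2]<.16); m[:195]=0;m[:,:265]=0;m[:,400:]=0;m[310:]=0
q=P[m]; e=cv2.fitEllipse(np.argwhere(m)[:,::-1].astype(np.float32)); print(m.sum(),e)
print(np.percentile(q,[1,50,99],0).round(4), "exp",target(.182)[0]*0+0, target(0)[0]-target(0)[1].as_matrix()[:,2]*-.182)
st=sensors.get_state(); R=Ro.from_rotvec(st["eef_rot"])
c=(np.percentile(q,1,0)+np.percentile(q,99,0))/2
print("mid",c,"in tool mm",R.inv().apply(c-st["tool_pos"])*1e3)
L=R.inv().apply(q-st["tool_pos"])*1e3; print("tool xyz pct",np.percentile(L,[1,99],0).round(1))
```

```text
1832 ((331.4111022949219, 255.9672393798828), (95.85816955566406, 102.5913314819336), 119.5988998413086)
[[ 0.4849 -0.1997  0.0992]
 [ 0.5099 -0.1682  0.124 ]
 [ 0.5287 -0.1329  0.143 ]] exp [0. 0. 0.] [ 0.50396861 -0.16461575  0.116     ]
mid [ 0.50681709 -0.16632675  0.12108497] in tool mm [-7.84004286e-02  5.66749043e+00  2.49135164e+02]
tool xyz pct [[-33.1 -27.4 242. ]
 [ 30.7  38.  257.2]]
```

arm_command:
  rows: [-1,2.5,0,0,0,0,-1,2.5,0,0,0,0,0,0,9,0,0,0,0,0,9,0,0,0,0,0,9,0,0,0,0,0,9,0,0,0,0,0,9,0,0,0,0,0,9,0,0,0,0,0,9,0,0,0,0,0,8,0,0,0,0,0,8,0,0,0,0,0,7,0,0,0,0,0,0,0,0,0,0,0,0,0,0,0]

```text
t: 4.78
tool_pos: [0.3935, -0.1944, 0.2338]
eef_rot: [-2.794, -0.351, -1.157]
wrist_force: [-0.6, 0.1, -0.0]
opening: 0.006
grasp_force: 0.0
```

Run:
```python
from h import *
delta(*target(.018)); print(sensors.get_state())
im,d,K,T=snap("side"); a=cv2.resize(im[200:300,230:350],None,fx=3.3,fy=4,interpolation=2)
im,d,K,T=snap("wrist"); b=cv2.resize(im[170:330,220:440],(396,400))
cv2.imwrite("pics/ins.png",np.hstack([a,b])[...,::-1])
```

```text
shift mm [-2.4 -1.5  0.2] turn [-0.002   0.     -0.0009] after-turn shift [-2.4 -1.5  0.2]
{'t': 4.7833, 'joint_pos': array([-0.77186679, -0.55937214,  2.17327668,  0.71875877,  1.16214694,
        0.37825532]), 'qvel': array([-0.01117093, -0.01709451, -0.0079742 , -0.00103209,  0.00641364,
        0.00028675]), 'joint_efforts': array([ 2.26341351e-01, -1.81523037e+01, -4.13899577e+01,  3.10236700e+00,
       -1.38946541e+00,  9.04144370e-03]), 'tool_pos': array([ 0.39345131, -0.19439777,  0.23379831]), 'eef_rot': array([-2.79368905, -0.35097946, -1.15670017]), 'wrist_force': array([-0.62207302,  0.07621892, -0.03025479]), 'moment': array([-0.02897457,  0.29174656,  0.04024866]), 'grasp_force': 0.0, 'opening': 0.005546024694484976}
```

View pics/ins.png

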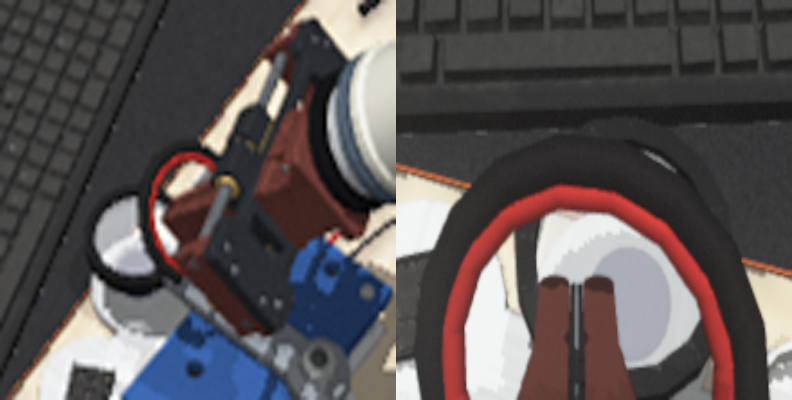

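The fingertips are through the ring (tips at about (575,285) in the right half), centred and touching nothing. I'll move along tool +x, up in the ring plane, until they touch.

arm_command:
  rows: [3,-0.3,0,0,0,0,3,-0.3,0,0,0,0,3,-0.3,0,0,0,0,3,-0.3,0,0,0,0,2,-0.3,0,0,0,0,1,0,0,0,0,0,0,0,0,0,0,0]

```text
t: 5.47
tool_pos: [0.4033, -0.1905, 0.2449]
eef_rot: [-2.795, -0.351, -1.158]
wrist_force: [-0.3, -1.2, 0.1]
opening: 0.005
grasp_force: 0.3
```

arm_command:
  rows: [1,0,0,0,0,0,1,0,0,0,0,0,0,0,0,0,0,0]

```text
t: 5.72
tool_pos: [0.4042, -0.1902, 0.2453]
eef_rot: [-2.795, -0.351, -1.154]
wrist_force: [-3.5, -0.4, -3.0]
opening: 0.003
grasp_force: 2.3
```

arm_command:
  rows: [1,0,0,0,0,0,1,0,0,0,0,0,0,0,0,0,0,0]

```text
t: 5.97
tool_pos: [0.4052, -0.1898, 0.2456]
eef_rot: [-2.796, -0.351, -1.151]
wrist_force: [-6.8, -2.3, -4.4]
opening: 0.009
grasp_force: 3.6
```

Touching now. Next is a straight lift.

arm_command:
  rows: [1,0,-1,0,0,0,1,0,-1,0,0,0,1,0,-1,0,0,0,1,0,-1,0,0,0,1,0,-1,0,0,0,1,0,-1,0,0,0,0,0,0,0,0,0]

```text
t: 6.55
tool_pos: [0.4051, -0.1897, 0.2536]
eef_rot: [-2.796, -0.35, -1.149]
wrist_force: [-5.5, -2.0, -6.6]
opening: 0.007
grasp_force: 4.2
```

arm_command:
  rows: [1,0,-1,0,0,0,1,0,-1,0,0,0,1,0,-1,0,0,0,1,0,-1,0,0,0,0,0,0,0,0,0,0,0,0,0,0,0]

```text
t: 7.05
tool_pos: [0.4051, -0.1897, 0.2591]
eef_rot: [-2.795, -0.35, -1.149]
wrist_force: [-5.3, -1.1, -7.5]
opening: 0.005
grasp_force: 4.6
```

```bash
cat > ring.py <<'E'
from h import *
im,d,K,T=snap("top"); P=pts(d,K,T)
h,s,v=cv2.split(cv2.cvtColor(im,cv2.COLOR_RGB2HSV))
m=((h<6)|(h>174))&(s>170)&(v>110)&(P[...,2]>.085)&(P[...,2]<.19)&(P[...,0]>.45)&(P[...,0]<.58)&(P[...,1]>-.24)&(P[...,1]<-.05)
q=P[m]; print(m.sum(),np.percentile(q,[2,50,98],0).round(4).tolist())
m2=(s<70)&(P[...,2]>.05)&(P[...,2]<.064)&(P[...,0]>.44)&(P[...,0]<.6)&(P[...,1]>-.24)&(P[...,1]<-.05)
dk=(v<60)&(P[...,2]>.05)&(P[...,2]<.064)&(P[...,0]>.5)&(P[...,0]<.6)&(P[...,1]>-.24)&(P[...,1]<-.04)
print("lens frame",dk.sum(),np.percentile(P[dk],[2,50,98],0).round(4).tolist())
c=(np.percentile(P[dk],2,0)+np.percentile(P[dk],98,0))/2; print("angle",np.arctan2(c[1]-PIV[1],c[0]-PIV[0])-YAW, sensors.get_state()["wrist_force"])
cv2.imwrite("pics/topnow.png",cv2.resize(im[170:310,220:360,::-1],(560,560),interpolation=2))
E
python3 ring.py
```

```text
16 [[0.5237, -0.1603, 0.1467], [0.5263, -0.1519, 0.1528], [0.5282, -0.1435, 0.1579]]
lens frame 13 [[0.5824, -0.1886, 0.0549], [0.5908, -0.1606, 0.0601], [0.5934, -0.1443, 0.0635]]
angle 0.0008377018483739646 [-6.07959698 -1.6757762  -8.05243767]
```

Run:
```python
from h import *
st=sensors.get_state(); R=Ro.from_rotvec(st["eef_rot"]); k=np.array([0,0,1.]); n=30; a=.524/n
r=st["tool_pos"]-np.r_[PIV,0]; r[2]=0
print(R.inv().apply(k)*a, R.inv().apply(Ro.from_rotvec(k*a).apply(r)-r)*1e3,"up",R.inv().apply(k))
```

```text
[ 1.22901950e-02 -7.28487492e-05 -1.24108921e-02] [ 0.36320688 -0.05556444  0.36000081] up [ 0.70363712 -0.00417073 -0.71054726]
```

arm_command:
  rows: [0.8,0,-0.8,0,0,0,0,0,0,0,0,0,0.363,-0.056,0.36,0.0123,0,-0.0124,0.363,-0.056,0.36,0.0123,0,-0.0124,0.363,-0.056,0.36,0.0123,0,-0.0124,0.363,-0.056,0.36,0.0123,0,-0.0124,0.363,-0.056,0.36,0.0123,0,-0.0124,0.363,-0.056,0.36,0.0123,0,-0.0124,0.363,-0.056,0.36,0.0123,0,-0.0124,0.363,-0.056,0.36,0.0123,0,-0.0124,0.363,-0.056,0.36,0.0123,0,-0.0124,0.363,-0.056,0.36,0.0123,0,-0.0124,0,0,0,0,0,0,0,0,0,0,0,0]

```text
t: 8.27
tool_pos: [0.4097, -0.1877, 0.2601]
eef_rot: [-2.701, -0.581, -1.109]
wrist_force: [-7.6, -2.5, -8.3]
opening: 0.002
grasp_force: 4.9
```

```bash
python3 ring.py
```

```text
12 [[0.5176, -0.1379, 0.1509], [0.5223, -0.1281, 0.1535], [0.5265, -0.1209, 0.1566]]
lens frame 24 [[0.5413, -0.1722, 0.0543], [0.5855, -0.1522, 0.0599], [0.5908, -0.1156, 0.0634]]
angle 0.12933143569088393 [-7.25430533 -2.58705572 -7.93792244]
```

View pics/topnow.png

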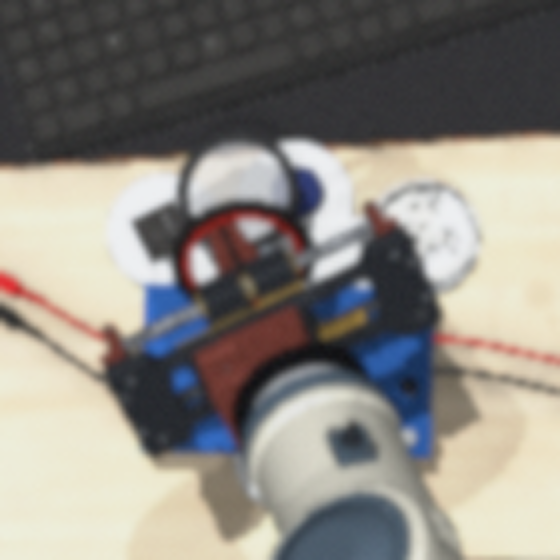

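The arm swings with the finger. The lens is at (240,190) in the crop, which is about 0.17 rad, and the magnet disc at (305,188) is uncovered and unmoved. I'll continue.

arm_command:
  rows: [0.363,-0.056,0.36,0.0123,0,-0.0124,0.363,-0.056,0.36,0.0123,0,-0.0124,0.363,-0.056,0.36,0.0123,0,-0.0124,0.363,-0.056,0.36,0.0123,0,-0.0124,0.363,-0.056,0.36,0.0123,0,-0.0124,0.363,-0.056,0.36,0.0123,0,-0.0124,0.363,-0.056,0.36,0.0123,0,-0.0124,0.363,-0.056,0.36,0.0123,0,-0.0124,0.363,-0.056,0.36,0.0123,0,-0.0124,0.363,-0.056,0.36,0.0123,0,-0.0124,0.363,-0.056,0.36,0.0123,0,-0.0124,0.363,-0.056,0.36,0.0123,0,-0.0124,0.363,-0.056,0.36,0.0123,0,-0.0124,0.363,-0.056,0.36,0.0123,0,-0.0124,0.363,-0.056,0.36,0.0123,0,-0.0124,0.363,-0.056,0.36,0.0123,0,-0.0124,0.363,-0.056,0.36,0.0123,0,-0.0124,0,0,0,0,0,0,0,0,0,0,0,0]

```text
t: 9.9
tool_pos: [0.4164, -0.1829, 0.2605]
eef_rot: [-2.508, -0.944, -1.029]
wrist_force: [-8.9, -4.4, -8.6]
opening: 0.007
grasp_force: 5.9
```

```bash
cat > ang.py <<'E'
from h import *
import sys
st=sensors.get_state(); print("tool yaw swing",Ro.from_rotvec(st["eef_rot"]).as_matrix()[:2,2]@[[0],[1]], np.arctan2(*Ro.from_rotvec(st["eef_rot"]).as_matrix()[[1,0],2])-.25, "wf",st["wrist_force"].round(1), st["tool_pos"])
im,d,K,T=snap("top"); P=pts(d,K,T); v=im.max(-1)
# frame dark pixels projected onto z=.0595
yy,xx=np.indices(d.shape); ok=(v<80)&(abs(P[...,2]-.0595)<.006)&(P[...,0]>.5)&(P[...,0]<.6)&(P[...,1]>-.21)&(P[...,1]<-.03)
q=P[ok][:,:2]; A=np.c_[2*q,np.ones(len(q))]; w=np.ones(len(q))
for _ in range(8):
    s=np.linalg.lstsq(A*w[:,None],(q**2).sum(1)*w,rcond=None)[0]; r=np.sqrt(s[2]+s[:2]@s[:2]); w=1/(1+(abs(np.hypot(*(q-s[:2]).T)-r)/.003)**2)
c=s[:2]; print("lens c",c,"r",r,len(q),"dist",np.hypot(*(c-PIV)),"ang",np.arctan2(*(c-PIV)[::-1])-YAW)
cv2.imwrite("pics/"+sys.argv[1],cv2.resize(im[170:310,220:360,::-1],(560,560),interpolation=2))
E
python3 ang.py top3.png
```

```text
tool yaw swing [0.46559244] 0.4735647094955372 wf [-8.9 -4.4 -8.6] [ 0.41637466 -0.18289576  0.26047227]
lens c [ 0.54120428 -0.09263097] r 0.034685767666225026 36 dist 0.16182631304238887 ang 0.467012957035266
```

View pics/top3.png

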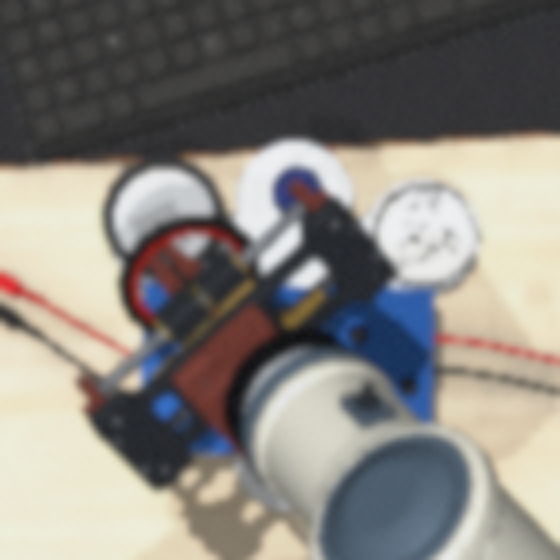

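The lens is at (165,210) in the crop, at about 0.47 rad and nearly over the tray. About 0.055 rad remains, then I'll lower and watch the force.

arm_command:
  rows: [0.363,-0.056,0.36,0.0123,0,-0.0124,0.363,-0.056,0.36,0.0123,0,-0.0124,0.363,-0.056,0.36,0.0123,0,-0.0124,0.363,-0.056,0.36,0.0123,0,-0.0124,0,0,0,0,0,0,0,0,0,0,0,0]

```text
t: 10.45
tool_pos: [0.4177, -0.1815, 0.2606]
eef_rot: [-2.457, -1.024, -1.008]
wrist_force: [-9.5, -7.2, -9.8]
opening: 0.006
grasp_force: 6.2
```

```bash
python3 ang.py top4.png
```

```text
tool yaw swing [0.50079857] 0.5427288027170093 wf [-9.5 -7.2 -9.8] [ 0.41771599 -0.18150321  0.26059186]
lens c [ 0.53577837 -0.08285997] r 0.03406844987148574 23 dist 0.16149827574948522 ang 0.5361314776265816
```

arm_command:
  rows: [-0.8,0,0.8,0,0,0,-0.8,0,0.8,0,0,0,-0.8,0,0.8,0,0,0,-0.8,0,0.8,0,0,0,-0.8,0,0.8,0,0,0,-0.8,0,0.8,0,0,0,0,0,0,0,0,0]

```text
t: 11.08
tool_pos: [0.418, -0.1815, 0.2544]
eef_rot: [-2.457, -1.024, -1.011]
wrist_force: [-7.0, -7.0, -7.7]
opening: 0.002
grasp_force: 5.3
```

arm_command:
  rows: [-0.8,0,0.8,0,0,0,-0.8,0,0.8,0,0,0,0,0,0,0,0,0]

```text
t: 11.33
tool_pos: [0.4186, -0.1815, 0.2533]
eef_rot: [-2.456, -1.024, -1.016]
wrist_force: [-2.9, -5.4, -5.5]
opening: 0.005
grasp_force: 4.1
```

arm_command:
  rows: [-0.8,0,0.8,0,0,0,-0.8,0,0.8,0,0,0,0,0,0,0,0,0]

```text
t: 11.58
tool_pos: [0.419, -0.1814, 0.252]
eef_rot: [-2.455, -1.025, -1.019]
wrist_force: [0.1, -4.5, -2.8]
opening: 0.005
grasp_force: 2.7
```

arm_command:
  rows: [-0.8,0,0.8,0,0,0,-0.8,0,0.8,0,0,0,0,0,0,0,0,0]

```text
t: 11.83
tool_pos: [0.419, -0.1806, 0.2498]
eef_rot: [-2.452, -1.026, -1.019]
wrist_force: [1.0, -2.2, -0.7]
opening: 0.006
grasp_force: 1.0
```

```bash
cat > look.py <<'E'
from h import *
import sys
for n in("side","wrist","top"):
    im,d,K,T=snap(n); P=pts(d,K,T); v=im.max(-1); h,s,vv=cv2.split(cv2.cvtColor(im,cv2.COLOR_RGB2HSV))
    rr=np.hypot(P[...,0]-PIV[0],P[...,1]-PIV[1]); A=np.arctan2(P[...,1]-PIV[1],P[...,0]-PIV[0])-YAW
    b=(rr>.06)&(rr<.16)&(A>-.3)&(A<.95)
    red=b&((h<6)|(h>174))&(s>165)&(vv>110)&(P[...,2]>.085)&(P[...,2]<.18)
    st=b&(v<60)&(P[...,2]>.09)&(P[...,2]<.18)&(rr>.1)
    brass=b&(h>12)&(h<30)&(s>90)&(P[...,2]>.06)&(P[...,2]<.1)&(rr<.1)
    for nm,m in(("red",red),("strip",st),("brass",brass)):
        q=P[m]
        if len(q)>5: print(n,nm,len(q),"z pct 2,50,98",np.percentile(q[:,2],[2,50,98]).round(4),"A",np.percentile(A[m],[2,50,98]).round(3),"r98",np.percentile(rr[m],98).round(4))
    if n=="side": a=cv2.resize(im[210:330,220:350],(430,400),interpolation=2)
    if n=="wrist": c=cv2.resize(im[170:400,220:440],(360,400))
cv2.imwrite("pics/"+sys.argv[1],np.hstack([a,c])[...,::-1])
E
python3 look.py l1.png; python3 ang.py t5.png
```

```text
side red 57 z pct 2,50,98 [0.1051 0.1386 0.1502] A [0.304 0.614 0.814] r98 0.1333
side strip 238 z pct 2,50,98 [0.1136 0.1445 0.1751] A [-0.198  0.629  0.897] r98 0.1407
side brass 63 z pct 2,50,98 [0.0608 0.0738 0.0816] A [0.462 0.596 0.646] r98 0.0962
wrist red 1511 z pct 2,50,98 [0.1293 0.1456 0.1506] A [0.339 0.589 0.811] r98 0.1333
wrist strip 5104 z pct 2,50,98 [0.1304 0.1513 0.1789] A [-0.168  0.542  0.855] r98 0.1396
wrist brass 136 z pct 2,50,98 [0.0783 0.0795 0.081 ] A [0.419 0.449 0.478] r98 0.0861
top red 22 z pct 2,50,98 [0.1231 0.1441 0.1563] A [0.342 0.642 0.838] r98 0.1332
top strip 39 z pct 2,50,98 [0.115  0.1501 0.1651] A [0.232 0.476 0.735] r98 0.1386
tool yaw swing [0.50289549] 0.5401641751140229 wf [-0.1 -1.8 -0.8] [ 0.41891886 -0.18056767  0.2496772 ]
lens c [ 0.5316479  -0.08509221] r 0.03040077067685622 13 dist 0.1568038816888456 ang 0.5366303612284479
```

View pics/l1.png

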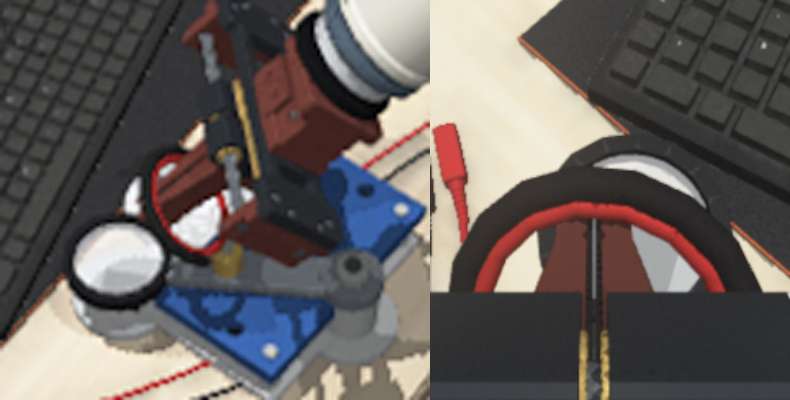

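The right half shows the ring still about 8 mm up, resting off the finger, and its centre reads about 0.55 rad. That's slightly past the hole, so I'll ease back slowly.

arm_command:
  rows: [-0.18,0.03,-0.18,-0.006,0,0.006,-0.18,0.03,-0.18,-0.006,0,0.006,0,0,0,0,0,0]

```text
t: 12.28
tool_pos: [0.4182, -0.1812, 0.2484]
eef_rot: [-2.467, -1.005, -1.02]
wrist_force: [0.9, -4.2, -6.7]
opening: 0.006
grasp_force: 3.5
```

arm_command:
  rows: [-0.18,0.03,-0.18,-0.006,0,0.006,-0.18,0.03,-0.18,-0.006,0,0.006,0,0,0,0,0,0]

```text
t: 12.53
tool_pos: [0.4177, -0.1814, 0.2485]
eef_rot: [-2.479, -0.986, -1.025]
wrist_force: [-2.2, -2.2, -8.1]
opening: 0.005
grasp_force: 3.6
```

arm_command:
  rows: [-0.18,0.03,-0.18,-0.006,0,0.006,-0.18,0.03,-0.18,-0.006,0,0.006,0,0,0,0,0,0]

```text
t: 12.78
tool_pos: [0.4175, -0.1817, 0.2489]
eef_rot: [-2.491, -0.967, -1.031]
wrist_force: [-4.5, -2.2, -6.6]
opening: 0.006
grasp_force: 3.9
```

It dropped onto the finger. Lowering to release it.

arm_command:
  rows: [-0.8,0,0.8,0,0,0,-0.8,0,0.8,0,0,0,-0.8,0,0.8,0,0,0,0,0,0,0,0,0]

```text
t: 13.12
tool_pos: [0.4176, -0.1818, 0.2456]
eef_rot: [-2.49, -0.968, -1.032]
wrist_force: [-5.5, -2.8, -6.5]
opening: 0.003
grasp_force: 3.8
```

arm_command:
  rows: [-1,0,0.6,0,0,0,-1,0,0.6,0,0,0,-1,0,0.6,0,0,0,0,0,0,0,0,0]

```text
t: 13.45
tool_pos: [0.4177, -0.1824, 0.2438]
eef_rot: [-2.49, -0.968, -1.037]
wrist_force: [-0.1, 0.6, -1.1]
opening: 0.002
grasp_force: 0.4
```

arm_command:
  rows: [-1,0,0,0,0,0,-1,0,0,0,0,0,-1,0,0,0,0,0,0,0,0,0,0,0]

```text
t: 13.78
tool_pos: [0.4157, -0.1839, 0.2406]
eef_rot: [-2.49, -0.968, -1.034]
wrist_force: [0.1, 0.1, 0.5]
opening: 0.005
grasp_force: 0.0
```

```bash
python3 look.py l2.png; python3 ang.py t6.png
```

```text
side red 60 z pct 2,50,98 [0.0963 0.1279 0.1433] A [0.258 0.564 0.788] r98 0.1339
side strip 233 z pct 2,50,98 [0.1064 0.1371 0.1746] A [-0.244  0.576  0.853] r98 0.1401
side brass 50 z pct 2,50,98 [0.0608 0.0731 0.0797] A [0.495 0.577 0.623] r98 0.0941
wrist red 1630 z pct 2,50,98 [0.1187 0.1373 0.1429] A [0.274 0.538 0.785] r98 0.1333
wrist strip 6445 z pct 2,50,98 [0.1209 0.1453 0.1793] A [-0.243  0.4    0.826] r98 0.1395
wrist brass 124 z pct 2,50,98 [0.0775 0.0795 0.0845] A [0.381 0.406 0.427] r98 0.0868
top red 24 z pct 2,50,98 [0.1114 0.1377 0.1463] A [0.352 0.664 0.812] r98 0.134
top strip 27 z pct 2,50,98 [0.1259 0.1421 0.1571] A [0.21  0.411 0.692] r98 0.1381
tool yaw swing [0.47678968] 0.48931556397143205 wf [-0.5 -1.1  0.5] [ 0.41564238 -0.1838915   0.24057253]
lens c [ 0.53835959 -0.08564075] r 0.0348567746716404 27 dist 0.16242754684971739 ang 0.5134184470284788
```

The ring top is back at 0.143 (home height), the arm is at about 0.52 rad and the finger is free. Withdrawing.

arm_command:
  rows: [-3,0,0,0,0,0,-3,0,0,0,0,0,-3,0,0,0,0,0,0,0,-5,0,0,0,0,0,-5,0,0,0,0,0,-6,0,0,0,0,0,-8,0,0,0,0,0,-8,0,0,0,0,0,-8,0,0,0,0,0,-10,0,0,0,0,0,-10,0,0,0,0,0,-10,0,0,0,0,0,-10,0,0,0,0,0,0,0,0,0]

```text
t: 15.15
tool_pos: [0.3686, -0.2274, 0.2927]
eef_rot: [-2.493, -0.968, -1.035]
wrist_force: [0.8, -0.5, 0.0]
opening: -0.001
grasp_force: 0.0
```

```bash
python3 look.py l3.png; python3 ang.py t7.png
```

```text
side red 93 z pct 2,50,98 [0.0922 0.115  0.1427] A [0.191 0.367 0.792] r98 0.1336
side strip 166 z pct 2,50,98 [0.1034 0.1359 0.147 ] A [0.158 0.598 0.852] r98 0.1412
side brass 56 z pct 2,50,98 [0.0605 0.0752 0.0919] A [0.435 0.569 0.619] r98 0.0964
wrist red 1411 z pct 2,50,98 [0.0976 0.122  0.1427] A [0.2   0.523 0.791] r98 0.1331
wrist strip 2889 z pct 2,50,98 [0.1068 0.1356 0.1473] A [0.139 0.45  0.845] r98 0.139
wrist brass 10 z pct 2,50,98 [0.068  0.0789 0.0799] A [0.382 0.39  0.397] r98 0.0838
top red 25 z pct 2,50,98 [0.0983 0.1176 0.1567] A [0.206 0.695 0.813] r98 0.1301
top strip 19 z pct 2,50,98 [0.1329 0.1409 0.1478] A [0.263 0.41  0.694] r98 0.1385
top brass 11 z pct 2,50,98 [0.0744 0.0796 0.0827] A [0.489 0.553 0.599] r98 0.0961
tool yaw swing [0.4765903] 0.48921671978917636 wf [0.1 0.3 0.7] [ 0.3690248  -0.22642899  0.29053737]
lens c [ 0.53805555 -0.08585395] r 0.03481608752807327 29 dist 0.16205897528841726 ang 0.5131392704063606
```

View pics/l3.png

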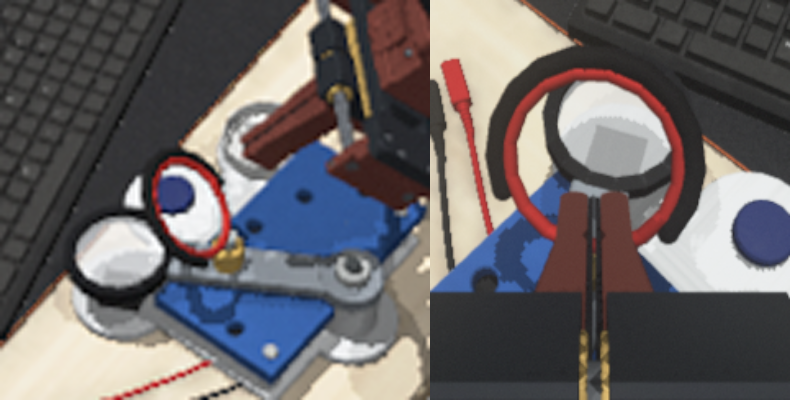

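The lens is over the tray, visible through it at (620,150). The strip top at 0.147 m matches a pin fully home, and the fingers are clear of the ring. Handing in.

```bash
python3 -c "
from station import robot; print(robot.finish_job())"
```

```text
the job is handed in; nothing more can be done
None
```

I lifted the pin from inside the ring, swung the arm one hole left so the lens is over the chip tray, and let the pin drop home; the job is handed in at about 15 s, with no verdict shown (last camera check: arm about 0.51 rad, ring at home height, fingers clear).

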